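# Push a dirty stopper under the spring flap of the wash box

## Task

The small black stopper on the chute of the wash box is dirty, so do not pick it up: press the orange paddle down with one fingertip to hold the spring flap open, and meanwhile push the stopper along the chute with the other fingertip, under the flap, until it drops into the box. Then let go so that the flap springs shut, with everything else on the table left where it was.

Things in the scene. Friction and masses are not known exactly. Their poses are not given: they have to be found in the camera images.
- wash_box: White and grey wash box, fixed to the table, 250 x 82 mm on plan, 73 mm high. Origin on the table under the chute's end; +x is the push direction (chute into box), +y left towards the paddle, z up; lengths below in this frame (mm). Steel chute floor 40 above the table, x -140 to 0, middle y 0, 26 wide between curbs 4 high; open near end. A thing whose centre passes x = 0 drops into the box.
- chute_end (a point): Middle of the end edge of the chute floor (box frame 0, 0, 40 mm), axes as the box. Upright cheeks 70 mm high flank the mouth at x 0 to 4 mm, y below -18 and above 19 mm; nothing lies over the mouth but the flap. A finger pushing along y = 0 may go on to x = 5 mm without meeting the flap's blade.
- box_in (a point): Middle of the box's inner floor, 6 mm above the table. Inside, the box spans x 3 to 97 mm, y -34 to 26 mm of the box frame; a clear window, top 73 mm above the table, covers it from x = 16 mm on.
- flap_angle (a joint): Angle of the orange spring flap (rad): 0 shut, 0.65 fully open at its stop. It turns about a 6 mm steel shaft along the box's x at y = 36, z = 62 mm (posts at x -138 and 60). Pressing the paddle down swings the blade up; the stopper passes beneath from 0.50 rad on. Released, it springs shut. About 1 N on the paddle's middle starts it, 3 to 4 N hold it at 0.58; press no harder or the finger drags.
- flap_blade (a point): Middle of the flap's orange blade, which when shut stands across the mouth at x 6 to 9 mm, y -17 to 1 mm, 46 to 68 mm above the table, so that the stopper cannot pass however hard it is pushed. Fully open, its top reaches 100 mm above the table.
- flap: Orange finger paddle with black ribs, rigid with the flap, along the left side of the chute: a flat plate 134 mm long (box x -136 to -2 mm) and 32 mm wide. This moving body's origin is on the flap's shaft at x = 0 of the box; its x runs along the chute.
- paddle_mid (a point): Middle of the paddle's upper face. Flap shut: the face slopes up 0.58 rad to the left, its middle at y 70, z 68 mm of the box frame, outer edge 77 mm high. Flap at 0.58 rad: level, y 52 to 84 mm (middle 68 mm left of the chute's middle), 48 mm above the table, 8 mm above the chute floor: one fingertip can slide along it while the other, level with it, pushes the stopper.
- dirty_stopper: Black rubber stopper standing on the chute, 22 mm across, 22 mm tall, about 20 g. Origin in the middle of its underside, z up through it. Push square through its middle: a finger more than about 6 mm off the chute's middle slips past its round side and wedges it.
- clean_stopper: Black stopper, slightly bigger (26 mm across, 26 mm tall), standing on the table: leave it.
- cal_weight: Steel calibration weight 19 mm across, 26 mm tall, on the table: leave it. Origin in the middle of its underside.
- lamp_cap: Clear glass cap 34 mm across, 31 mm tall, on the table: leave it. Origin in the middle of its underside.
- syringe: Clear syringe lying on the table, 124 mm long along its y, 17 mm high: leave it. Origin in the middle of its underside.
- microscope_mid (a point): Foot of the fixed white microscope, 350 mm tall, about 200 x 150 mm on plan. It stands left of the work, and a room wall runs past the table's left and back: an arm coming from the left should go high (over 0.4 m) and close in first, then turn right. A retort stand's rod rises 0.3 m beyond the wash box, on the blue base plate (26 mm high) to its left.

How it is judged:
By the outcome, as a careful person would: the job done as asked, in the order asked, and still so for the second after the job is handed in, with the robot touching nothing.
It also fails if it takes over 58 s, if anything falls off the work surface, if the arm or the gripper's body presses on something with over 40 N, if the wrist force passes 120 N, or if a joint passes its speed limit or range.

## Robot

A 7-joint arm with a two-finger parallel gripper is mounted at the origin on a cart in front of the work surface, level with it; the furniture and walls round the work are solid. World frame = base frame: x ahead of the robot, y to its left, z up, the work surface at z = 0. Lengths are in m, angles in rad, forces in N, time in s.
With the tool pointing down it reaches from about 0.4 to 0.85 m from the base axis. Payload 4.5 kg.
Tool frame: the origin (TCP) lies at the very end of the fingers, on their centre line; the grasp point (between the pads) lies 19 mm behind it; z points along the fingers, y is the line along which they close (so a half turn about z gives the same grasp; the last joint's range is limited). The gripper opens to 88 mm and grips with 3 to 60 N. Pads are 18 mm wide; open, the fingers measure 123 mm over their backs; the gripper's body (75 mm by 187 mm) begins 45 mm behind the grasp point.
Start: joints at [1.302, 0.689, -0.195, 1.565, 0.157, 0.902, -0.215], TCP at [0.186, -0.597, 0.239] pointing down, gripper open.
Joint ranges: [-3.01, 3.01], [-0.46, 2.08], [-1.47, 1.51], [0.13, 2.56], [-1, 4.14], [0.04, 2.09], [-2.66, 2.66]. Speed limits (rad/s): [2.57, 2.57, 3.14, 3.14, 3.14, 3.14, 3.14].

## Interface

Orientations are given as a unit quaternion [x, y, z, w].
In Python, from plant import r gives the robot as it stands. The module is installed in compiled form; this text tells all that it offers.
- The arm moves only by the tool step_arm, never from a script. Its argument "increments" is a list of rows, each a list of 2 entries, a list of its own where there are three numbers: the shift along the world's x, y, z in cm, then the turn, a rotation vector about the world's x, y, z in degrees. A call has exactly 10 rows; each row shifts and turns the commanded pose from where the row before left it; what a row does not reach is not made up. A row lasts 1/10 s, in which the tool goes at most 50 mm and 8.59 degrees, less where a joint would pass 70% of its speed; a pose out of reach is approached as far as the arm can. A call is refused whole if a number of a shift passes 5 or a number of a turn 8.59, either way. A call with a gripper value outside its range is refused whole. "fingers" is the opening, from 0 (shut) to 1 (fully open), set as the call begins (left out, the last holds). The fingers move at their own pace and stop on an object; "grip_force" is the grip in N (left out, the last holds). Time passes only in rows, so rows that do not move let the fingers close, or fill a call up. It gives the time, the measured TCP pose, the force, the opening and the grip force at its end, in the units of the state.
- r.get_state(): the state, without advancing time (a new reading comes with each control period).
- r.snapshot(name): name is "side" or "top"; returns (picture, depth): 480x640x3 uint8, red, green, blue; 480x640 float32, m along the optical axis (not along the pixel's ray), 0 where there is no reading.
- r.calibration(name): a dict with "fov_y" (degrees; the focal length in pixels is half the picture's height over the tangent of half this angle, whatever the lens; pixels are square), "cx", "cy" (the principal point, pixels), "R" (3x3) and "t" (3): a world point X has camera coordinates R X + t. Camera axes: x right, y down, z forward; pixel columns grow to the right and rows downward; lengths in m; the calibration is good to about 2 mm. A picture is of the moment at which its call begins. calibration takes no time and is no camera call.
- r.finish_job(): hands the job in; it is judged then, once.
The state is a dict: "clock": time; "q": joint angles; "qd": joint speeds; "joint_torque": joint torques, N m; "tool_pos": TCP position; "eef_rot": TCP orientation; "contact_force": force on the tool from outside, world axes, zero at the start; "moment": the same for the moment, N m; "opening": opening from 0.0 (shut) to 1.0 (fully open); "finger_force": force on a finger pad.
Only numpy, scipy, OpenCV 4.12 (cv2) and the standard library are available. Lean on these libraries where they do the work, as an engineer would, in place of code of your own. Each camera call takes 0.05 s, during which the arm holds its last target. There are 200 camera calls.

## Working session

There is one attempt and no reset: what is moved stays moved. The work goes in short steps, Python scripts to look and compute and a tool call to move; the robot and the scene stay as the last step left them, time stands still between calls to the robot, and variables do not carry over. Pictures are saved under pics/ and viewed, at most 10 in all, crops included, and the job is handed in when it is done.

Besides the shell and the picture viewer there is one more tool, called by a JSON object that holds its "fn" and its "kwargs", one argument or row to a line. step_arm: Moves the arm, as the interface text tells. Its arguments: {"type":"object","properties":{"increments":{"type":"array","items":{"type":"array"}},"fingers":{"type":"number"},"grip_force":{"type":"number"}},"required":["increments"]}

```bash
mkdir -p pics; python3 - <<'E'
from plant import r
import cv2,numpy as np
s=r.get_state();print(s)
for n in("side","top"):
    p,d=r.snapshot(n);cv2.imwrite(f"pics/{n}0.png",p[:,:,::-1]);np.savez(f"{n}0.npz",p=p,d=d);c=r.calibration(n);print(n,c)
E
```

```text
{'clock': 0.0, 'q': array([ 1.30177929,  0.68999225, -0.19452267,  1.56636872,  0.15731671,
        0.902484  , -0.21509066]), 'qd': array([-0.00041394,  0.00046915,  0.00027828,  0.00123191,  0.0010684 ,
        0.00134535, -0.00130058]), 'joint_torque': array([ 2.86514869e-04, -5.27562940e+01, -1.26651976e+00, -1.53428257e+01,
       -5.25463989e-02,  6.62820734e-03,  1.73357143e-04]), 'tool_pos': array([ 0.18614268, -0.59596315,  0.23789852]), 'eef_rot': array([ 9.88550597e-01,  1.50886894e-01, -2.09248353e-04, -9.05132995e-04]), 'contact_force': array([-0.24021563, -1.00131755, -0.18520376]), 'moment': array([ 0.02023529, -0.00485524, -0.00405573]), 'finger_force': 0.0, 'opening': 0.9979044890058321}
side {'fov_y': 55.15173934021976, 'cx': 325.2841877470585, 'cy': 234.26369633999138, 'R': array([[ 0.9754993 , -0.21957051,  0.01378047],
       [-0.07852329, -0.40600361, -0.91049172],
       [ 0.20551205,  0.88710195, -0.41329763]]), 't': array([-0.46143349, -0.02874277,  1.07416662])}
top {'fov_y': 54.34568880264084, 'cx': 318.9256782428011, 'cy': 251.4339447887587, 'R': array([[ 0.01971339, -0.9997517 , -0.01038818],
       [-0.98744287, -0.01783969, -0.15696599],
       [ 0.1567417 ,  0.01335206, -0.98754937]]), 't': array([-0.30578928,  0.42874268,  1.00054594])}
```

View pics/side0.png

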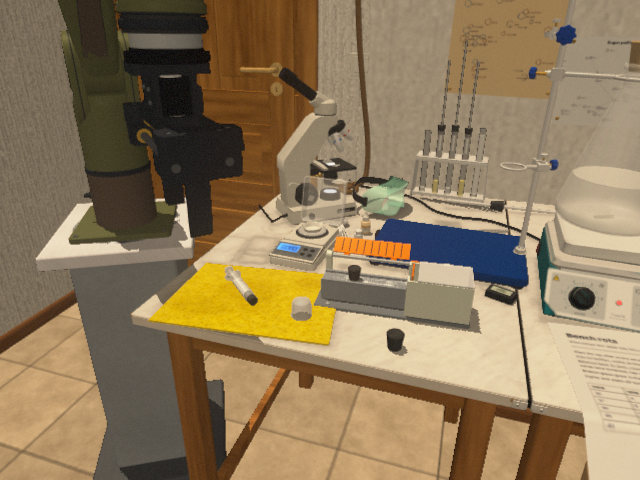

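View pics/top0.png

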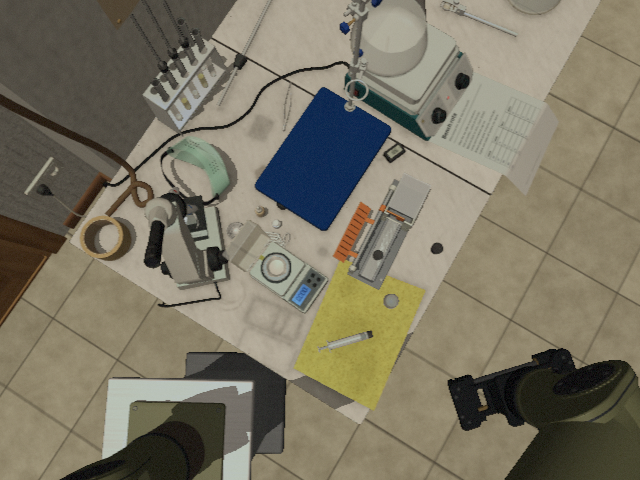

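Side view: dirty stopper at (354,272), the paddle around (372,248), and the box body at (440,290). Top view: chute from (370,285) to about (400,215), paddle at (352,232), stopper near (378,255), and the rod at (352,100), clear of the work. Next I'll measure these.

```bash
cat > h.py <<'E'
import cv2,numpy as np
from plant import r
def cal(n):
    c=r.calibration(n);return 240/np.tan(np.radians(c["fov_y"]/2)),c["cx"],c["cy"],np.array(c["R"]),np.array(c["t"])
def ray(n,u,v):
    f,cx,cy,R,t=cal(n);return -R.T@t, R.T@np.array([(u-cx)/f,(v-cy)/f,1])
def plane(n,u,v,z):
    o,d=ray(n,u,v);return o+d*(z-o[2])/d[2]
def proj(n,X):
    f,cx,cy,R,t=cal(n);p=np.asarray(X)@R.T+t;return np.stack([f*p[...,0]/p[...,2]+cx,f*p[...,1]/p[...,2]+cy],-1)
def two(a,b):
    (o,d),(p,e)=ray("side",*a),ray("top",*b);s=np.linalg.lstsq(np.stack([d,-e],1),p-o,rcond=None)[0]
    P,Q=o+s[0]*d,p+s[1]*e;return (P+Q)/2,np.linalg.norm(P-Q)
def cloud(n,d):
    f,cx,cy,R,t=cal(n);v,u=np.mgrid[:480,:640];c=np.stack([(u-cx)/f*d,(v-cy)/f*d,d],-1);return (c-t)@R
E
python3 - <<'E'
from h import *
for n,(a,b,c,d) in dict(top=(320,170,440,290),side=(310,220,490,340)).items():
    z=np.load(n+"0.npz");p=z["p"];X=cloud(n,z["d"]);hsv=cv2.cvtColor(p,cv2.COLOR_RGB2HSV)
    m=cv2.inRange(hsv,(5,180,150),(14,255,255));m[:b]=0;m[d:]=0;m[:,:a]=0;m[:,c:]=0
    k,l,st,ce=cv2.connectedComponentsWithStats(m)
    for i in range(1,k):
        if st[i,4]>15:
            ys,xs=np.where(l==i);print(n,"orange",st[i],ce[i],np.median(X[ys,xs],0).round(3))
    cv2.imwrite(f"pics/{n}crop.png",cv2.resize(p[b:d,a:c,::-1],None,fx=5 if n=="top" else 4.4,fy=5 if n=="top" else 4.4,interpolation=cv2.INTER_CUBIC))
    dk=cv2.inRange(p,(0,0,0),(45,45,45));dk[:b]=0;dk[d:]=0;dk[:,:a]=0;dk[:,c:]=0
    k,l,st,ce=cv2.connectedComponentsWithStats(dk)
    for i in range(1,k):
        if st[i,4]>15:
            ys,xs=np.where(l==i);print(n,"dark",st[i],ce[i],np.median(X[ys,xs],0).round(3))
E
```

```text
top orange [347 238   6   6  16] [349.3125 240.4375] [ 0.454 -0.362  0.064]
side orange [353 239   7  15  29] [356.37931034 247.03448276] [ 0.447 -0.363  0.066]
side orange [344 240   8  15  35] [348.28571429 248.31428571] [ 0.433 -0.361  0.063]
side orange [361 240   7  15  33] [364.06060606 247.78787879] [ 0.46  -0.366  0.067]
side orange [369 240  37  20 221] [387.69683258 250.45701357] [ 0.498 -0.386  0.066]
side orange [335 242   9  10  21] [340.61904762 247.85714286] [ 0.421 -0.355  0.063]
side orange [405 244   6  16  25] [408.32 252.16] [ 0.53  -0.402  0.067]
side orange [412 264   3  16  22] [412.90909091 270.81818182] [ 0.509 -0.47   0.069]
side dark [485 291   5   6  23] [487.30434783 293.47826087] [ 0.655 -0.465  0.007]
```

View pics/topcrop.png

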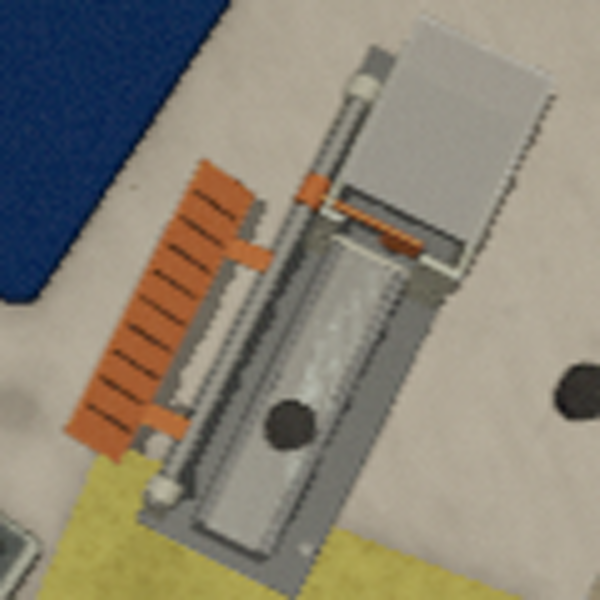

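View pics/sidecrop.png

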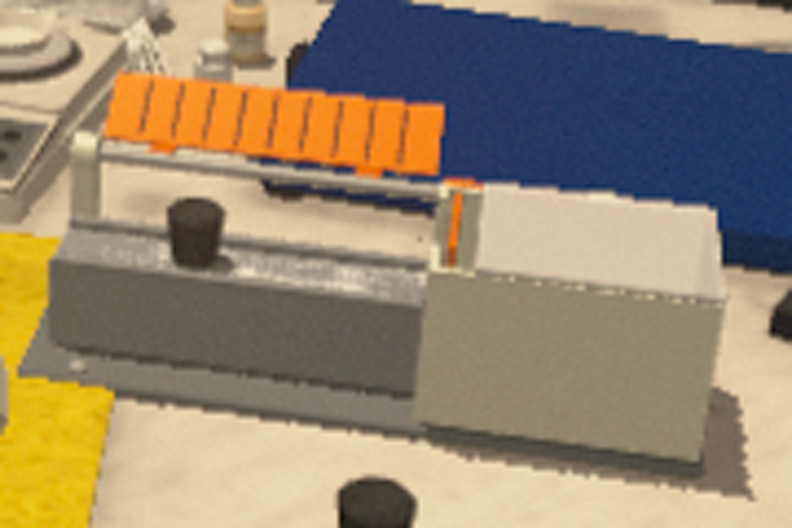

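Top crop: stopper top at (290,425), paddle corners (205,158), (258,198), (66,430), (120,463), chute corners (195,525), (268,558), (345,235), (408,265). Side crop: paddle corners (117,73), (443,104), (104,138), (440,175), stopper top at (195,207). I'll cast rays and fit the box frame.

```bash
cat >> h.py <<'E'
T=lambda x,y:(320+(x+.5)/5-.5,170+(y+.5)/5-.5)
S=lambda x,y:(310+(x+.5)/4.4-.5,220+(y+.5)/4.4-.5)
def fit(B,W):
    B,W=np.array(B)[:,:2],np.array(W)[:,:2];b,w=B.mean(0),W.mean(0);H=(B-b).T@(W-w)
    th=np.arctan2(H[0,1]-H[1,0],H[0,0]+H[1,1]);R=np.array([[np.cos(th),-np.sin(th)],[np.sin(th),np.cos(th)]])
    return th,w-R@b,R,(W-(w+(B-b)@R.T))*1000
E
python3 - <<'E'
from h import *
tp=[((205,158),(-2,83.4,77)),((258,198),(-2,56.6,59)),((66,430),(-136,83.4,77)),((120,463),(-136,56.6,59))]
sp=[((443,104),(-2,83.4,77)),((440,175),(-2,56.6,59)),((117,73),(-136,83.4,77)),((104,138),(-136,56.6,59))]
ch=[((195,525),(-140,16,44)),((268,558),(-140,-16,44)),((345,235),(0,15,44)),((408,265),(0,-15,44))]
def go(name,L,n,f):
    B=[np.array(b)/1000 for _,b in L];W=[plane(n,*f(*a),b[2]) for (a,_),b in zip(L,B)]
    th,t,R,e=fit(B,W);print(name,np.degrees(th).round(2),t.round(4),e.round(1).tolist());return B,W
a=go("top pad",tp,"top",T);b=go("side pad",sp,"side",S);c=go("top chute",ch,"top",T)
th,t,R,e=fit(a[0]+b[0]+c[0],a[1]+b[1]+c[1]);print("all",np.degrees(th),t)
print("tri paddle",[two(S(*s[0]),T(*p[0])) for s,p in [(sp[0],tp[0]),(sp[2],tp[2]),(sp[1],tp[1]),(sp[3],tp[3])]])
# dirty stopper top disc at z=.062
for n,pt in (("top",T(290,425)),("side",S(195,207))):
    w=plane(n,*pt,.062)[:2];print("stopper",n,w,(R.T@(w-t)*1000).round(1))
print("tri",two(S(195,207),T(290,425)))
# sub-pixel stopper centroid
p=np.load("top0.npz")["p"];g=cv2.cvtColor(p,cv2.COLOR_RGB2GRAY)[246:264,368:388];m=(g<85).astype(np.uint8)
k,l,st,ce=cv2.connectedComponentsWithStats(m);i=1+np.argmax(st[1:,4]);u=ce[i]+[368,246];w=plane("top",*u,.060)[:2];print(st[i],u,w,(R.T@(w-t)*1000).round(1))
# depth checks
for n in("top","side"):
    X=cloud(n,np.load(n+"0.npz")["d"]);q=(X[...,:2]-t)@R*1000
    for nm,x0,x1,y0,y1,z0,z1 in (("chute floor",-60,-10,-9,9,30,50),("window",25,90,-25,20,60,85),("stopper",-130,-60,-16,16,52,75),("paddle",-130,-5,50,90,50,90)):
        s=(q[...,0]>x0)&(q[...,0]<x1)&(q[...,1]>y0)&(q[...,1]<y1)&(X[...,2]*1000>z0)&(X[...,2]*1000<z1)
        print(n,nm,s.sum(),q[s].mean(0).round(1),np.median(X[s][:,2])*1000)
E
```

```text
top pad -26.23 [ 0.5035 -0.4619] [[-0.5, 0.7], [-1.3, 0.2], [0.6, -0.6], [1.2, -0.2]]
side pad -24.46 [ 0.5066 -0.464 ] [[-0.8, 0.6], [0.3, -0.5], [-0.1, -1.1], [0.5, 1.0]]
top chute -25.87 [ 0.5046 -0.4627] [[-2.2, 2.5], [-2.0, -0.3], [2.1, -0.8], [2.1, -1.4]]
all -25.594333557507607 [ 0.5046912  -0.46285266]
tri paddle [(array([ 0.53860771, -0.38568384,  0.07646992]), np.float64(0.0006624957813863164)), (array([ 0.41900409, -0.32764266,  0.0745581 ]), np.float64(0.0006864054969533175)), (array([ 0.52740504, -0.41071579,  0.05804756]), np.float64(0.0034362211340153628)), (array([ 0.40791144, -0.35135366,  0.05708629]), np.float64(0.000315646279442343))]
stopper top [ 0.42513396 -0.42369231] [-88.7   0.9]
stopper side [ 0.42526424 -0.42400575] [-88.4   0.7]
tri (array([ 0.42525214, -0.42373128,  0.06183968]), np.float64(0.0001886646033204379))
[ 5  4 10 10 82] [377.62195122 254.64634146] [ 0.42534248 -0.42396606] [-88.4   0.8]
top chute floor 177 [-35.   0.] 38.53880728414922
top window 601 [57.5 -2.6] 71.55857398531705
top stopper 82 [-89.1   2.4] 60.18186434186226
top paddle 784 [-67.8  72.2] 66.83561243356563
side chute floor 165 [-35.1   0.1] 40.20816443026613
side window 570 [58.2 -3.4] 73.25970835358451
side stopper 122 [-86.8  -5.9] 61.31953375214142
side paddle 1118 [-66.5  68.1] 67.28259254952782
```

{"fn": "step_arm", "kwargs": {
  "increments": [
    [[2.2,2.1,-0.5],[0,0,-4.3]],
    [[2.2,2.1,-0.5],[0,0,-4.3]],
    [[2.2,2.1,-0.5],[0,0,-4.3]],
    [[2.2,2.1,-0.5],[0,0,-4.3]],
    [[2.2,2.1,-0.5],[0,0,-4.3]],
    [[2.2,2.1,-0.5],[0,0,-4.3]],
    [[2.2,2.1,-0.5],[0,0,-4.3]],
    [[2.2,2.1,-0.5],[0,0,-4.3]],
    [[2.2,2.1,-0.5],[0,0,-4.3]],
    [[0,0,0],[0,0,0]]
  ],
  "fingers": 0.59
}}

```text
clock: 1.1
tool_pos: [0.3885, -0.4027, 0.1927]
eef_rot: [0.983, -0.182, 0.0, -0.002]
contact_force: [0.4, 0.7, -0.6]
opening: 0.593
finger_force: 0.0
```

{"fn": "step_arm", "kwargs": {
  "increments": [
    [[0.5,0.43,-1.5],[0,0,-1]],
    [[0.5,0.43,-1.5],[0,0,-1]],
    [[0.5,0.43,-1.5],[0,0,-1]],
    [[0.5,0.43,-1.5],[0,0,-1]],
    [[0.5,0.43,-1.5],[0,0,-0.7]],
    [[0,0,0],[0,0,0]],
    [[0,0,0],[0,0,0]],
    [[0,0,0],[0,0,0]],
    [[0,0,0],[0,0,0]],
    [[0,0,0],[0,0,0]]
  ]
}}

```text
clock: 2.1
tool_pos: [0.4094, -0.3866, 0.1194]
eef_rot: [0.974, -0.226, 0.0, 0.0]
contact_force: [0.4, 1.0, 0.2]
opening: 0.586
finger_force: 0.0
```

```bash
python3 - <<'E'
from h import *
s=r.get_state();print(s["tool_pos"],s["eef_rot"],s["contact_force"],s["q"].round(2))
a=2*np.arctan2(s["eef_rot"][1],s["eef_rot"][0]);print("yaw",np.degrees(a))
o=np.array([.5047,-.4629]);th=np.radians(-25.7);R=np.array([[np.cos(th),-np.sin(th)],[np.sin(th),np.cos(th)]])
print("box",R.T@(s["tool_pos"][:2]-o)*1000)
for n,(x,y) in dict(side=(270,140),top=(300,170)).items():
    p,d=r.snapshot(n);np.savez(n+"1.npz",p=p,d=d)
    c=p[y:y+150,x:x+200,::-1];cv2.imwrite(f"pics/{n}1.png",cv2.resize(c,None,fx=4,fy=4,interpolation=cv2.INTER_CUBIC))
E
```

```text
[ 0.40937489 -0.38663284  0.11937141] [ 9.74226274e-01 -2.25572189e-01  4.71278237e-04  3.63632235e-04] [0.36505982 0.97280589 0.19548638] [ 0.64  0.78  0.06  1.87 -0.08  0.5  -1.27]
yaw -26.073059083806832
box [-118.96921358   27.3839898 ]
```

View pics/side1.png

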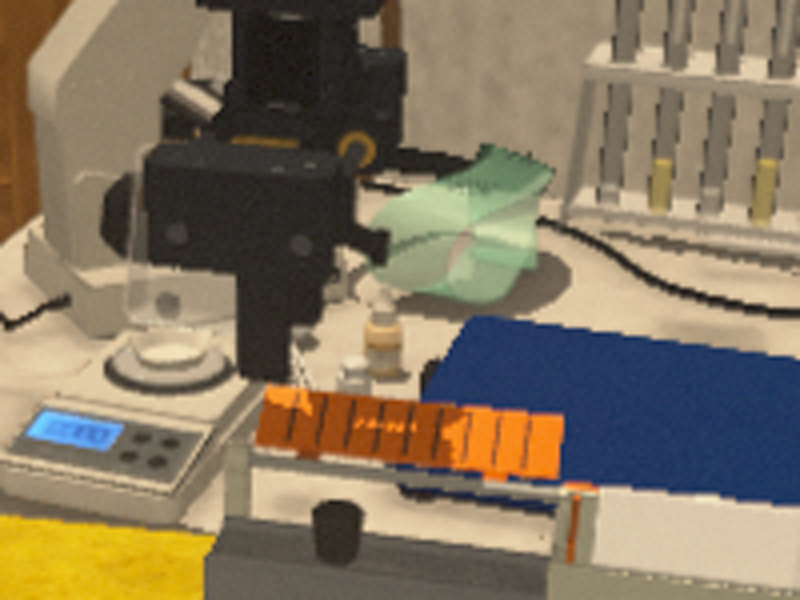

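Side crop: the near finger's tip is at about (265,375), above the rear of the chute. It sits behind the stopper at (338,530). Next I'll get the finger's real extents from depth.

```bash
python3 - <<'E'
from h import *
o=np.array([.5047,-.4629]);th=np.radians(-25.7);R=np.array([[np.cos(th),-np.sin(th)],[np.sin(th),np.cos(th)]])
for n in("side","top"):
    z=np.load(n+"1.npz");X=cloud(n,z["d"]);q=(X[...,:2]-o)@R*1000;h=X[...,2]*1000
    for a,b in ((112,125),(125,140),(140,160)):
        s=(q[...,0]>-150)&(q[...,0]<-80)&(q[...,1]>-60)&(q[...,1]<120)&(h>a)&(h<b)
        if s.sum()>3: print(n,a,b,s.sum(),"x",np.percentile(q[s][:,0],[3,50,97]).round(1),"y",np.percentile(q[s][:,1],[3,25,50,75,97]).round(1),"zmin",h[s].min().round(1))
E
```

```text
side 112 125 58 x [-127.5 -115.8 -107.8] y [-13.2 -11.4  -8.9  53.3  59.5] zmin 118.9
side 125 140 176 x [-128.6 -115.6 -108.2] y [-16.  -13.9 -12.9  52.   59.3] zmin 125.1
side 140 160 157 x [-128.7 -118.8 -108.3] y [-17.2 -16.1 -15.3 -14.4 -13. ] zmin 140.1
```

{"fn": "step_arm", "kwargs": {
  "increments": [
    [[0.15,0.3,0],[0,0,0.2]],
    [[0.15,0.3,0],[0,0,0.2]],
    [[0,0,-0.8],[0,0,0]],
    [[0,0,-0.8],[0,0,0]],
    [[0,0,-0.8],[0,0,0]],
    [[0,0,-0.8],[0,0,0]],
    [[0,0,0],[0,0,0]],
    [[0,0,0],[0,0,0]],
    [[0,0,0],[0,0,0]],
    [[0,0,0],[0,0,0]]
  ]
}}

```text
clock: 3.2
tool_pos: [0.4126, -0.3803, 0.0871]
eef_rot: [0.975, -0.222, 0.0, 0.0]
contact_force: [-0.4, -0.6, 0.4]
opening: 0.59
finger_force: 0.0
```

{"fn": "step_arm", "kwargs": {
  "increments": [
    [[0,0,-0.45],[0,0,0]],
    [[0,0,-0.45],[0,0,0]],
    [[0,0,-0.45],[0,0,0]],
    [[0,0,-0.45],[0,0,0]],
    [[0,0,-0.45],[0,0,0]],
    [[0,0,-0.45],[0,0,0]],
    [[0,0,-0.45],[0,0,0]],
    [[0,0,-0.45],[0,0,0]],
    [[0,0,0],[0,0,0]],
    [[0,0,0],[0,0,0]]
  ]
}}

```text
clock: 4.2
tool_pos: [0.4121, -0.3809, 0.0509]
eef_rot: [0.975, -0.222, 0.0, 0.001]
contact_force: [-2.2, -2.4, 3.5]
opening: 0.591
finger_force: 1.7
```

```bash
cat > look.py <<'E'
from h import *
import sys
k=sys.argv[1];s=r.get_state();print(s["tool_pos"],s["contact_force"],s["moment"])
o=np.array([.5047,-.4629]);th=np.radians(-25.7);R=np.array([[np.cos(th),-np.sin(th)],[np.sin(th),np.cos(th)]])
print("tcp box",R.T@(s["tool_pos"][:2]-o)*1000)
p,d=r.snapshot("side");X=cloud("side",d);q=(X[...,:2]-o)@R*1000;h=X[...,2]*1000
hsv=cv2.cvtColor(p,cv2.COLOR_RGB2HSV);m=(cv2.inRange(hsv,(5,150,60),(18,255,255))>0)&(q[...,0]>-140)&(q[...,0]<15)
b=m&(q[...,0]>0)&(q[...,1]<30);print("blade px",b.sum(),"z",np.percentile(h[b],[3,50,97]) if b.any() else "")
a=m&(q[...,0]<-4)&(q[...,1]>48)&(q[...,1]<90)
P=np.c_[q[a][:,1],np.ones(a.sum())];print("paddle slope,z@68",(lambda c:(np.arctan(c[0]),c[0]*68+c[1]))(np.linalg.lstsq(P,h[a],rcond=None)[0]),a.sum())
cv2.imwrite(f"pics/side{k}.png",cv2.resize(p[200:320,300:480,::-1],None,fx=4.4,fy=4.4,interpolation=cv2.INTER_CUBIC))
E
python3 look.py 2
```

```text
[ 0.41206261 -0.38088871  0.05088519] [-2.23621131 -2.44858817  3.5089136 ] [-0.32536146  0.42988341 -0.0314018 ]
tcp box [-119.03836258   33.72544066]
blade px 329 z [-93.48224505 424.13923732 424.13923732]
paddle slope,z@68 (np.float64(0.014351300242093525), np.float64(52.723512635170096)) 378
```

View pics/side2.png

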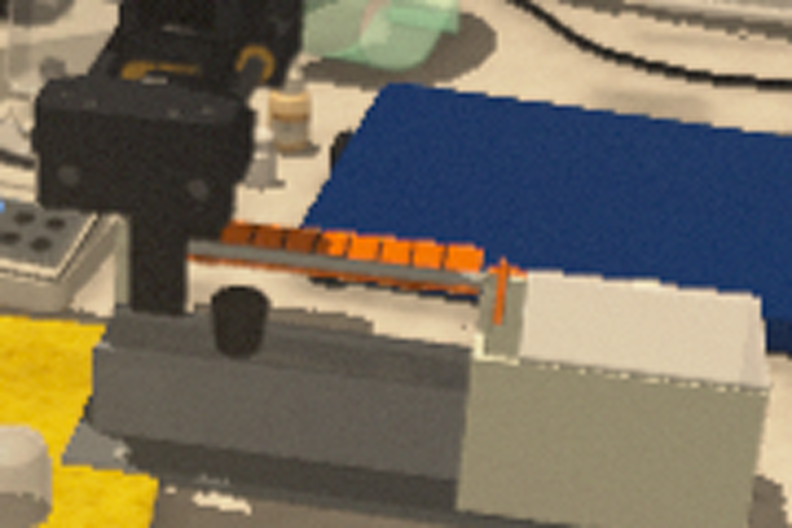

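Side crop: the finger stands behind the stopper (240,320), the paddle (350,245) is nearly level, and the blade (503,290) is raised. I'll go slightly lower to get past 0.50 rad safely.

{"fn": "step_arm", "kwargs": {
  "increments": [
    [[0,0,-0.1],[0,0,0]],
    [[0,0,-0.1],[0,0,0]],
    [[0,0,-0.05],[0,0,0]],
    [[0,0,0],[0,0,0]],
    [[0,0,0],[0,0,0]],
    [[0,0,0],[0,0,0]],
    [[0,0,0],[0,0,0]],
    [[0,0,0],[0,0,0]],
    [[0,0,0],[0,0,0]],
    [[0,0,0],[0,0,0]]
  ]
}}

```text
clock: 5.25
tool_pos: [0.4126, -0.3803, 0.0483]
eef_rot: [0.975, -0.222, 0.0, 0.0]
contact_force: [-1.3, -3.8, 4.8]
opening: 0.587
finger_force: 2.3
```

{"fn": "step_arm", "kwargs": {
  "increments": [
    [[0.27,-0.13,0],[0,0,0]],
    [[0.27,-0.13,0],[0,0,0]],
    [[0.27,-0.13,0],[0,0,0]],
    [[0.27,-0.13,0],[0,0,0]],
    [[0.27,-0.13,0],[0,0,0]],
    [[0.27,-0.13,0],[0,0,0]],
    [[0.27,-0.13,0],[0,0,0]],
    [[0.27,-0.13,0],[0,0,0]],
    [[0.27,-0.13,0],[0,0,0]],
    [[0.27,-0.13,0],[0,0,0]]
  ]
}}

```text
clock: 6.25
tool_pos: [0.4396, -0.3932, 0.0483]
eef_rot: [0.975, -0.222, -0.0, 0.0]
contact_force: [-2.2, 0.9, 2.7]
opening: 0.59
finger_force: 1.5
```

```bash
python3 look.py 3
```

```text
[ 0.43959983 -0.39324839  0.04825096] [-2.22454629  0.93679213  2.71082829] [0.29689233 0.42099408 0.06097263]
tcp box [-88.86532236  34.5301809 ]
blade px 322 z [-93.09722661 424.13923732 424.13923732]
paddle slope,z@68 (np.float64(0.09176541300263055), np.float64(52.67671610529873)) 258
```

View pics/side3.png

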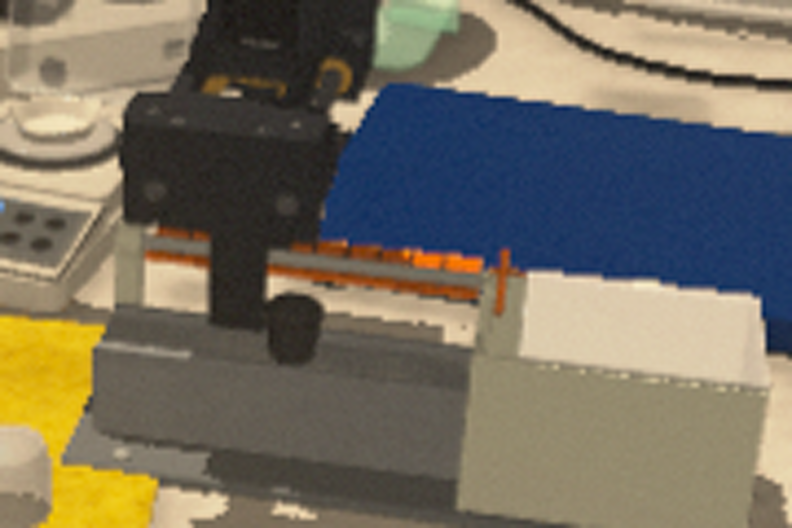

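Side crop: the stopper (295,328) moves squarely ahead of the finger, the paddle is level, and the blade top is up at (503,250). I'll carry on.

{"fn": "step_arm", "kwargs": {
  "increments": [
    [[0.27,-0.13,0],[0,0,0]],
    [[0.27,-0.13,0],[0,0,0]],
    [[0.27,-0.13,0],[0,0,0]],
    [[0.27,-0.13,0],[0,0,0]],
    [[0.27,-0.13,0],[0,0,0]],
    [[0.27,-0.13,0],[0,0,0]],
    [[0.27,-0.13,0],[0,0,0]],
    [[0.27,-0.13,0],[0,0,0]],
    [[0.27,-0.13,0],[0,0,0]],
    [[0.27,-0.13,0],[0,0,0]]
  ]
}}

```text
clock: 7.3
tool_pos: [0.4666, -0.4062, 0.0482]
eef_rot: [0.975, -0.222, -0.0, 0.0]
contact_force: [-1.8, 1.3, 3.0]
opening: 0.593
finger_force: 1.7
```

```bash
python3 look.py 4
```

```text
[ 0.46661163 -0.4061995   0.04824768] [-1.84492528  1.25751837  3.02523496] [0.38725507 0.5084017  0.0807349 ]
tcp box [-58.90924407  34.57414575]
blade px 313 z [-93.08174776 424.13923732 424.13923732]
paddle slope,z@68 (np.float64(0.10622990207831187), np.float64(52.98991158504379)) 227
```

View pics/side4.png

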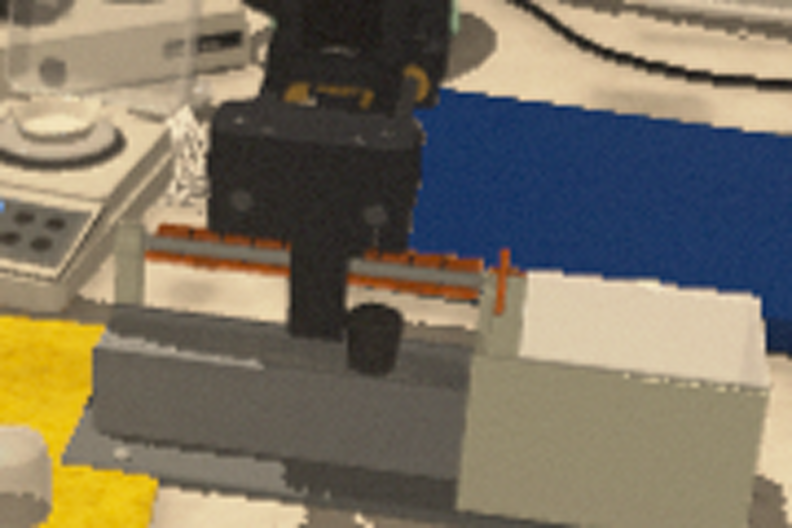

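Side crop: the stopper (375,340) is still square ahead of the finger, and the blade is still up at (503,250). Pushing on to the mouth.

{"fn": "step_arm", "kwargs": {
  "increments": [
    [[0.27,-0.13,0],[0,0,0]],
    [[0.27,-0.13,0],[0,0,0]],
    [[0.27,-0.13,0],[0,0,0]],
    [[0.27,-0.13,0],[0,0,0]],
    [[0.27,-0.13,0],[0,0,0]],
    [[0.27,-0.13,0],[0,0,0]],
    [[0.27,-0.13,0],[0,0,0]],
    [[0.27,-0.13,0],[0,0,0]],
    [[0.27,-0.13,0],[0,0,0]],
    [[0.27,-0.13,0],[0,0,0]]
  ]
}}

```text
clock: 8.35
tool_pos: [0.4936, -0.4192, 0.0482]
eef_rot: [0.975, -0.222, -0.0, 0.0]
contact_force: [-1.9, 0.8, 3.0]
opening: 0.587
finger_force: 1.7
```

{"fn": "step_arm", "kwargs": {
  "increments": [
    [[0.27,-0.13,0],[0,0,0]],
    [[0.27,-0.13,0],[0,0,0]],
    [[0.27,-0.13,0],[0,0,0]],
    [[0.27,-0.13,0],[0,0,0]],
    [[0.27,-0.13,0],[0,0,0]],
    [[0.27,-0.13,0],[0,0,0]],
    [[0.27,-0.13,0],[0,0,0]],
    [[0,0,0],[0,0,0]],
    [[0,0,0],[0,0,0]],
    [[0,0,0],[0,0,0]]
  ]
}}

```text
clock: 9.35
tool_pos: [0.5131, -0.4285, 0.0485]
eef_rot: [0.975, -0.222, 0.001, 0.0]
contact_force: [0.9, -0.3, 2.1]
opening: 0.589
finger_force: 1.3
```

```bash
python3 look.py 5
```

```text
[ 0.51313847 -0.42845505  0.04848498] [ 0.87246547 -0.31012098  2.08076336] [ 0.14666252 -0.08409448 -0.06820702]
tcp box [-7.33365589 34.69696604]
blade px 321 z [-92.67267711 424.13923732 424.13923732]
paddle slope,z@68 (np.float64(0.026842574897710803), np.float64(49.21632912874836)) 260
```

View pics/side5.png

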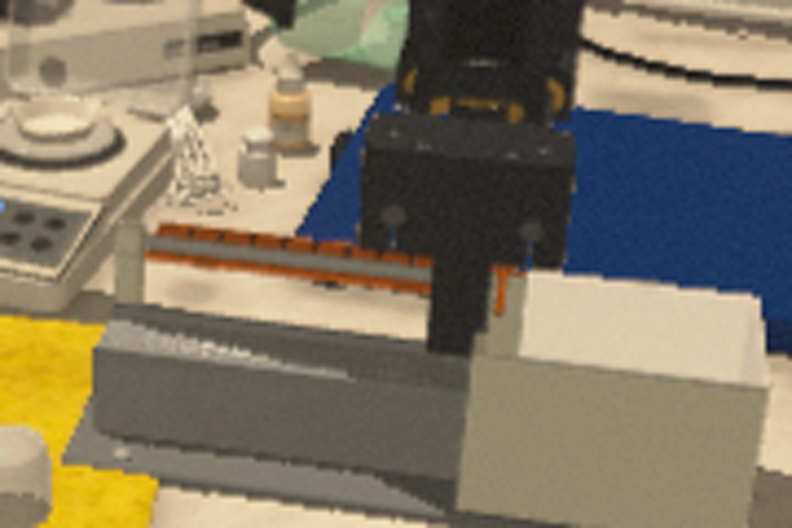

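Side crop: the stopper is off the chute and the push force is gone, so it has dropped. The finger stands at (460,300), short of the blade. I'll back off along the chute, then rise.

{"fn": "step_arm", "kwargs": {
  "increments": [
    [[-0.36,0.17,0],[0,0,0]],
    [[-0.36,0.17,0],[0,0,0]],
    [[-0.36,0.17,0],[0,0,0]],
    [[-0.36,0.17,0],[0,0,0]],
    [[-0.36,0.17,0],[0,0,0]],
    [[0,0,0.5],[0,0,0]],
    [[0,0,0.7],[0,0,0]],
    [[0,0,1],[0,0,0]],
    [[0,0,1.5],[0,0,0]],
    [[0,0,2],[0,0,0]]
  ]
}}

```text
clock: 10.4
tool_pos: [0.4937, -0.4195, 0.1059]
eef_rot: [0.975, -0.222, -0.001, -0.0]
contact_force: [0.9, 0.0, 0.2]
opening: 0.591
finger_force: 0.0
```

{"fn": "step_arm", "kwargs": {
  "increments": [
    [[0,0,3],[0,0,0]],
    [[0,0,3],[0,0,0]],
    [[-2,-1,3],[0,0,0]],
    [[-2,-1,2],[0,0,0]],
    [[-2,-1,0],[0,0,0]],
    [[-2,-1,0],[0,0,0]],
    [[-2,-1,0],[0,0,0]],
    [[-2,-1,0],[0,0,0]],
    [[0,0,0],[0,0,0]],
    [[0,0,0],[0,0,0]]
  ]
}}

```text
clock: 11.4
tool_pos: [0.3747, -0.4796, 0.216]
eef_rot: [0.975, -0.222, 0.001, 0.0]
contact_force: [0.2, 0.3, -0.2]
opening: 0.588
finger_force: 0.0
```

```bash
python3 - <<'E'
from h import *
s=r.get_state();print(s["clock"],s["tool_pos"],s["contact_force"])
a,_=r.snapshot("top");b,_=r.snapshot("side");cv2.imwrite("pics/fin.png",np.vstack([cv2.resize(a[170:295,320:450,::-1],(416,300)),cv2.resize(b[220:350,310:490,::-1],(416,300))]))
a0=np.load("top0.npz")["p"];b0=np.load("side0.npz")["p"]
for n,x,y in(("top",a,a0),("side",b,b0)):
    m=(cv2.absdiff(x,y).max(2)>60).astype(np.uint8);k,l,st,ce=cv2.connectedComponentsWithStats(m);print(n,[list(map(int,q)) for q in st[1:] if q[4]>12])
E
```

```text
11.4 [ 0.37465423 -0.47964844  0.2160096 ] [ 0.16337409  0.30960129 -0.19627918]
top [[476, 182, 17, 11, 84], [140, 187, 395, 265, 32055], [500, 236, 8, 7, 22], [198, 290, 23, 11, 99], [387, 295, 9, 12, 78], [447, 348, 193, 132, 17498], [162, 355, 25, 23, 152], [121, 379, 132, 32, 2036], [268, 384, 8, 4, 16], [274, 388, 7, 8, 17], [285, 391, 37, 35, 246], [174, 402, 52, 56, 691], [143, 405, 7, 5, 13], [139, 413, 5, 7, 20], [107, 421, 99, 59, 2902], [279, 431, 5, 22, 40], [93, 433, 35, 30, 176], [246, 432, 4, 8, 21], [222, 442, 29, 38, 805], [258, 452, 20, 2, 29], [251, 463, 23, 17, 93], [59, 465, 30, 15, 188]]
side [[58, 0, 19, 31, 362], [124, 0, 84, 48, 1958], [307, 0, 51, 55, 2461], [361, 0, 18, 54, 445], [144, 24, 4, 9, 24], [118, 32, 5, 9, 29], [54, 41, 16, 53, 355], [140, 48, 105, 200, 10859], [291, 62, 74, 105, 5078], [362, 66, 7, 16, 72], [367, 103, 6, 29, 113], [137, 129, 7, 13, 34], [321, 163, 7, 8, 34], [321, 171, 27, 28, 428], [175, 221, 7, 6, 20], [121, 243, 17, 8, 71], [194, 248, 68, 23, 597], [323, 265, 41, 17, 323], [156, 268, 40, 36, 478], [330, 311, 132, 71, 4620], [391, 311, 8, 5, 13], [206, 330, 56, 13, 170], [218, 466, 8, 14, 74]]
```

View pics/fin.png

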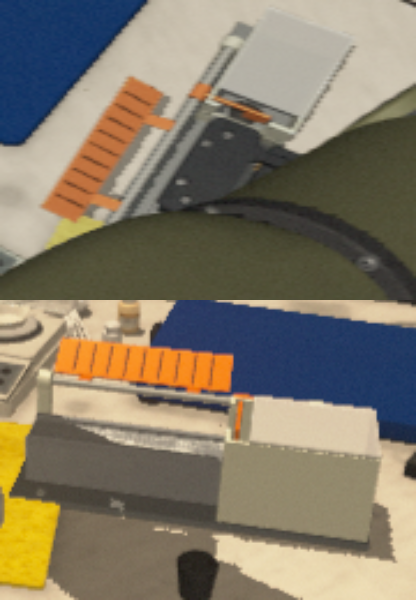

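The final picture shows the flap shut, the chute empty and the clean stopper in place. The remaining differences are the arm and its shadow.

```bash
python3 -c "
from plant import r
print(r.finish_job())"
```

```text
the job is handed in; nothing more can be done
None
```

The job is handed in at about 11.5 s: the dirty stopper was pushed under the held-open flap and off the end of the chute into the box (I did not see it inside), the flap sprang shut, and the pictures show nothing else on the table moved.

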